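# Give the help desk's mixed-up travel cups back their own coasters

### The arm

A 7-joint arm with a two-finger parallel gripper is mounted at the origin on the work surface. World frame = base frame: x ahead of the robot, y to its left, z up, the work surface at z = 0. Lengths are in m, angles in rad, forces in N, time in s.
With the tool pointing down it reaches from about 0.4 to 0.85 m from the base axis. Payload 10.4 kg.
Tool frame: the origin (TCP) lies at the centre of the arm's flange, where the gripper is bolted on; the fingertips stand 173 mm ahead of it and the grasp point (between the pads) lies 155 mm ahead of it; z points along the fingers, y is the line along which they close (so a half turn about z gives the same grasp; the last joint's range is limited). The gripper opens to 85 mm and grips with 20 to 120 N. Pads are 22 mm wide; open, the fingers measure 114 mm over their backs; the gripper's body (76 mm by 85 mm) begins 54 mm behind the grasp point. The pads swing forward as they close: fully open they stand 13 mm farther back than shut.
Start: joints at [1.269, 0.332, -0.065, 1.46, 0.022, 1.35, -0.088], TCP at [0.172, -0.601, 0.405] pointing down, gripper open.
Joint ranges: [-2.6, 2.6], [-0.5, 2.12], [-1.47, 1.34], [0.16, 2.42], [-1.27, 4.41], [0.06, 2.06], [-2.6, 2.6]. Speed limits (rad/s): [2.22, 2.22, 2.79, 2.79, 3.14, 3.14, 3.14].

### API

Orientations are given as a unit quaternion [x, y, z, w].
In Python, from workcell import manip, viewer, finder gives the robot as it stands.
- The arm moves only by the tool arm_command, never from a script. Its argument "plan" is a list of rows, each an object with "dp": the shift along the tool's x, y, z in mm, a list of three; "spin": the turn about the tool's z in rad. A call has 1 to 5 rows; each row shifts and turns the commanded pose from where the row before left it, along the tool's axes as they then stand; what a row does not reach is not made up. A row lasts 1/10 s, in which the tool goes at most 50 mm and 8.59 degrees, less where a joint would pass 70% of its speed; a pose out of reach is approached as far as the arm can. A call is refused whole if a number of a shift passes 50 or a number of a turn 0.15, either way. A call with a gripper value outside its range is refused whole. "grip" is the closure, from -1 (fully open) to 1 (shut), set as the call begins (left out, the last holds). The fingers move at their own pace and stop on an object; "newtons" is the grip in N (left out, the last holds). Time passes only in rows, so rows that do not move let the fingers close. It gives the time, the measured TCP pose, the force, the opening and the grip force at its end, in the units of the state.
- manip.get_obs(): the state, without advancing time (a new reading comes with each control period).
- viewer.camera(name): name is "scene" or "side" or "wrist"; returns the picture (384x512x3 uint8, blue, green, red); there is no depth.
- viewer.camera_params(name): a dict with "vertical_fov" (degrees; the focal length in pixels is half the picture's height over the tangent of half this angle, whatever the lens; pixels are square), "cx", "cy" (the principal point, pixels), "R" (3x3) and "t" (3): a world point X has camera coordinates R X + t; the wrist camera has in their place "T_tool_cam" (4x4, takes a point from camera to tool coordinates, whose origin is the TCP and whose axes are the flange's). Camera axes: x right, y down, z forward; pixel columns grow to the right and rows downward; lengths in m; the calibration is good to about 2 mm. The wrist camera is an equidistant fisheye: a pixel r from the principal point sees the ray r / f radians off the axis. A picture is of the moment at which its call begins: read the wrist's pose just before it. camera_params takes no time and is no camera call.
- manip.hand_in(): hands the job in; it is judged then, once.
Trained networks look in the newest picture that a camera, given by its name, has taken for a name from the list of things; names that differ only in an ending like _2 or _b are one class to them, and where a whole thing is asked for, a point or a joint stands for the part that bears it (a point fixed in the world has none). Each returns a list of dicts, best first, with "score" (0 to 1); they miss things now and then, are a little off and sometimes report something else, mostly with a low value. They report only what shows in the picture. A call takes as long as a camera call. They do not tell look-alikes from the thing itself.
- finder.find_in(camera, thing): "position" ([x, y, z] in m, in world coordinates, good to about 4 mm: the middle of the surface that is visible of it).
The state is a dict: "clock": time; "joint_pos": joint angles; "joint_velocities": joint speeds; "tau": joint torques, N m; "position": TCP position; "ee_rot": TCP orientation; "ft_force": force on the tool from outside, world axes, zero at the start; "torque": the same for the moment, N m; "grip_width": opening from 0.0 (shut) to 1.0 (fully open); "grasp_force": force on a finger pad.
Only numpy, scipy, OpenCV 4.12 (cv2) and the standard library are available. Lean on these libraries where they do the work, as an engineer would, in place of code of your own. Each camera call takes 0.05 s, during which the arm holds its last target. There are 200 camera calls.

### The job

The four volunteers' travel cups have got mixed up: each stands on somebody else's coaster. Put every cup back on the coaster of its own colour, wholly on it and near its middle, using the spare black coaster to free a place. Keep the cups upright, set them down gently and never on the table top itself, and do not disturb the sanitizer bottle.

Things in the scene. Friction and masses are not known exactly. Their poses are not given: they have to be found in the camera images.
- cup_blue_mid (a point): The blue travel cup: a closed, upright, straight-sided round tumbler of 62 mm diameter and 126 mm height, 0.18 to 0.34 kg, blue body with a bare steel neck band and a blue lid with a small black slide on top (3 mm high). The point is on its axis half-way up, 63 mm above its underside; z is up along the axis. It may be gripped across the diameter anywhere on its side; the upper third is easiest to reach from above.
- cup_red_mid (a point): The red travel cup: a closed, upright, straight-sided round tumbler of 62 mm diameter and 120 mm height, 0.18 to 0.34 kg, red body with a bare steel neck band and a red lid with a small black slide on top (3 mm high). The point is on its axis half-way up, 60 mm above its underside; z is up along the axis. It may be gripped across the diameter anywhere on its side; the upper third is easiest to reach from above.
- cup_green_mid (a point): The green travel cup: a closed, upright, straight-sided round tumbler of 62 mm diameter and 114 mm height, 0.18 to 0.34 kg, green body with a bare steel neck band and a green lid with a small black slide on top (3 mm high). The point is on its axis half-way up, 57 mm above its underside; z is up along the axis. It may be gripped across the diameter anywhere on its side; the upper third is easiest to reach from above.
- cup_yellow_mid (a point): The yellow travel cup: a closed, upright, straight-sided round tumbler of 62 mm diameter and 108 mm height, 0.18 to 0.34 kg, yellow body with a bare steel neck band and a yellow lid with a small black slide on top (3 mm high). The point is on its axis half-way up, 54 mm above its underside; z is up along the axis. It may be gripped across the diameter anywhere on its side; the upper third is easiest to reach from above.
- coaster_blue: The blue coaster: a flat round disc of 94 mm diameter and 8 mm thickness that sticks to the table and does not slide; place of the blue cup. Its origin is the centre of its underside, on the table top; its upper face is 8 mm higher; z is up.
- coaster_red: The red coaster: a flat round disc of 94 mm diameter and 8 mm thickness that sticks to the table and does not slide; place of the red cup. Its origin is the centre of its underside, on the table top; its upper face is 8 mm higher; z is up.
- coaster_green: The green coaster: a flat round disc of 94 mm diameter and 8 mm thickness that sticks to the table and does not slide; place of the green cup. Its origin is the centre of its underside, on the table top; its upper face is 8 mm higher; z is up.
- coaster_yellow: The yellow coaster: a flat round disc of 94 mm diameter and 8 mm thickness that sticks to the table and does not slide; place of the yellow cup. Its origin is the centre of its underside, on the table top; its upper face is 8 mm higher; z is up.
- coaster_spare: The spare coaster: same disc (94 mm diameter, 8 mm thick, stuck to the table) in black; no cup stands on it at the start. Its origin is the centre of its underside, on the table top; z is up.
- sanitizer_mid (a point): A loose pump bottle of hand sanitizer standing among the coasters: clear body with a white band, 50 mm diameter, 140 mm high including the white pump, whose spout reaches 29 mm from the axis. The point is on its axis 70 mm above the table. Not to be moved.
Not all that is in view belongs to the job. There is more than one size of the part that bears cup_red_mid; the job needs the largest.

How it is judged:
By the outcome, as a careful person would: the job done as asked, in the order asked, and still so for the second after the job is handed in, with the robot touching nothing.
It also fails if it takes over 128 s, if anything falls off the work surface, if the arm or the gripper's body presses on something with over 40 N, if the wrist force passes 120 N, or if a joint passes its speed limit or range.

## Working session

There is one attempt and no reset: what is moved stays moved. The work goes in short steps, Python scripts to look and compute and a tool call to move; the robot and the scene stay as the last step left them, time stands still between calls to the robot, and variables do not carry over. Pictures are saved under pics/ and viewed, at most 14 in all, crops included, and the job is handed in when it is done.

Besides the shell and the picture viewer there is one more tool, called after ">>>" as name(argument=value, ...) on one line, values as JSON. arm_command: Moves the arm, as the interface text tells. Its arguments: {"type":"object","properties":{"plan":{"type":"array","items":{"type":"object","properties":{"dp":{"type":"array","items":{"type":"number"}},"spin":{"type":"number"}}}},"grip":{"type":"number"},"newtons":{"type":"number"}},"required":["plan"]}

```bash
mkdir -p pics; ls
python3 - <<'E'
from workcell import manip, viewer, finder
import cv2,numpy as np
o=manip.get_obs(); print(o)
for n in("scene","side","wrist"):
    cv2.imwrite(f"pics/{n}0.png",viewer.camera(n)); print(n,viewer.camera_params(n))
for n in("scene","side"):
  for th in ["cup_blue_mid","cup_red_mid","cup_green_mid","cup_yellow_mid","coaster_blue","coaster_red","coaster_green","coaster_yellow","coaster_spare","sanitizer_mid"]:
    print(n,th,[(round(d["score"],2),np.round(d["position"],3).tolist()) for d in finder.find_in(n,th)][:4])
print(manip.get_obs()["clock"])
E
```

```text
pics
{'clock': 0.0, 'joint_pos': array([ 1.26936265,  0.33290277, -0.06469237,  1.46093778,  0.02157334,
        1.34992731, -0.08850264]), 'joint_velocities': array([-0.00088129, -0.00122483,  0.00027902, -0.00043278,  0.00163455,
        0.00050585, -0.00046753]), 'tau': array([-2.15591881e-04, -6.25457668e+01,  4.90194478e-02, -3.91615605e+01,
        1.62579113e-02,  9.91735869e-03,  2.95007487e-05]), 'position': array([ 0.171992  , -0.60073547,  0.40389812]), 'ee_rot': array([ 9.90296571e-01,  1.38968175e-01, -1.25479377e-04, -7.29794465e-04]), 'ft_force': array([-0.77221168,  0.55660128,  0.14344692]), 'torque': array([ 0.04675602, -0.01767941, -0.00174869]), 'grasp_force': 0.0, 'grip_width': 0.9997762880315262}
scene {'vertical_fov': 52.624289148187884, 'cx': 262.0885350084618, 'cy': 191.54722761798897, 'R': array([[ 0.72981818,  0.6836344 , -0.00307069],
       [ 0.56464761, -0.60531313, -0.56104287],
       [-0.38540693,  0.40772543, -0.82778105]]), 't': array([-0.37264304, -0.22830183,  1.04739241])}
side {'vertical_fov': 54.75713391073001, 'cx': 251.45690665633657, 'cy': 1
[... 1133 characters left out ...]
ne coaster_yellow [(0.9, [0.502, -0.035, 0.004])]
scene coaster_spare [(0.66, [0.487, 0.237, 0.007])]
scene sanitizer_mid [(0.89, [0.618, -0.021, 0.089])]
side cup_blue_mid [(0.64, [0.608, -0.172, 0.103])]
side cup_red_mid [(0.79, [0.479, -0.048, 0.096]), (0.71, [0.369, 0.021, 0.07])]
side cup_green_mid [(0.93, [0.592, 0.14, 0.085])]
side cup_yellow_mid [(0.96, [0.444, -0.305, 0.115])]
side coaster_blue [(0.94, [0.413, -0.296, 0.007])]
side coaster_red [(0.74, [0.605, 0.139, 0.007])]
side coaster_green [(0.73, [0.598, -0.174, 0.008])]
side coaster_yellow [(0.96, [0.458, -0.047, 0.004])]
side coaster_spare [(0.72, [0.48, 0.236, 0.006])]
side sanitizer_mid [(0.96, [0.608, -0.026, 0.072])]
1.15
```

View pics/scene0.png

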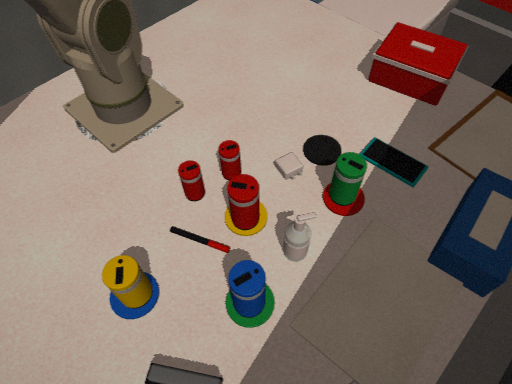

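View pics/side0.png

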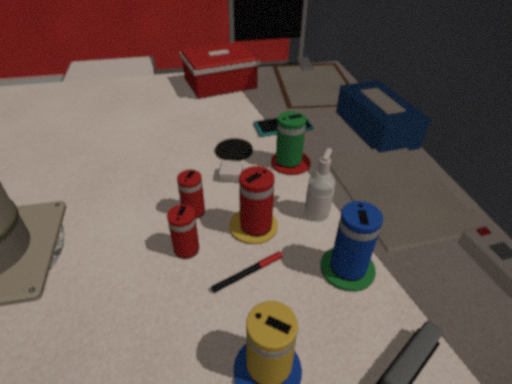

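Four-cycle confirmed: red cup stands on the yellow coaster (scene px 243,205), green on red (347,180), blue on green (248,290) and yellow on blue (129,283); spare at (322,150). The two small red cups (192,180 and 230,160) are decoys. Next I fit silhouettes jointly in both views.

```bash
cat > fit.py <<'E'
import cv2,numpy as np
from scipy.optimize import minimize
from workcell import viewer
S=8
H={'blue':.126,'red':.120,'green':.114,'yellow':.108}
HUE={'blue':(100,130),'green':(45,90),'yellow':(18,36)}
def proj(n,X):
    p=viewer.camera_params(n); f=192/np.tan(np.radians(p["vertical_fov"])/2)
    c=X@p["R"].T+p["t"]; return np.c_[f*c[:,0]/c[:,2]+p["cx"],f*c[:,1]/c[:,2]+p["cy"]]
A=np.linspace(0,2*np.pi,48,endpoint=False)
def hull(n,x,y,z0,z1,r):
    P=np.vstack([np.c_[x+r*np.cos(A),y+r*np.sin(A),0*A+z] for z in(z0,z1)])
    h=cv2.convexHull(proj(n,P).astype(np.float32))
    m=np.zeros((384,512),np.uint8); cv2.fillConvexPoly(m,np.round(h*2**S).astype(np.int32),255,cv2.LINE_AA,S)
    return m/255.
def mask(im,c):
    h,s,v=cv2.split(cv2.cvtColor(im,cv2.COLOR_BGR2HSV))
    if c=='spare': return ((v<60)).astype(float)
    if c=='red': k=((h<8)|(h>172))
    else: k=(h>=HUE[c][0])&(h<=HUE[c][1])
    return (k&(s>110)&(v>40)).astype(float)
def fit(ims,c,x0,z0,z1,r,occ=None):
    cams=list(ims); ms={n:mask(ims[n],c) for n in cams}
    win={n:hull(n,*x0,z0,z1,r+.02)>0 for n in cams}
    def cost(p,cs=cams):
        t=0
        for n in cs:
            m=hull(n,*p,z0,z1,r); w=win[n].astype(float)
            if occ is not None: w=w*(1-occ[n])
            t+=(np.abs(m-ms[n])*w).sum()
        return t
    go=lambda cs:minimize(cost,x0,args=(cs,),method='Nelder-Mead',options=dict(initial_simplex=np.array([x0,x0+[.012,0],x0+[0,.012]]),xatol=1e-4,fatol=.1))
    r_=go(cams); return r_.x,r_.fun,[go([n]).x for n in cams]
def circ(n,x,y,h): return hull(n,x,y,.008,.008+h,.031)
E
cat > all.py <<'E'
from fit import *
ims={n:cv2.imread(f"pics/{n}0.png") for n in("scene","side")}
C={'red':(.49,-.04),'green':(.6,.142),'blue':(.62,-.172),'yellow':(.45,-.3)}
on={'yellow':'red','red':'green','green':'blue','blue':'yellow'}
cup={}
for c,g in C.items():
    x,f,s=fit(ims,c,np.array(g),.008,.008+H[c],.031); cup[c]=x
    print('cup',c,x.round(4),round(f),[q.round(4) for q in s])
for c in('blue','red','green','yellow','spare'):
    g=np.array((.487,.237)) if c=='spare' else cup[on[c]]
    occ={n:sum(cv2.dilate(circ(n,*cup[k],H[k]),np.ones((3,3))) for k in C).clip(0,1) for n in ims}
    x,f,s=fit(ims,c,g,0,.008,.047,occ)
    print('coaster',c,x.round(4),round(f),[q.round(4) for q in s])
E
python3 all.py
```

```text
cup red [ 0.4836 -0.0248] 1184 [array([ 0.4793, -0.0235]), array([ 0.4869, -0.0201])]
cup green [0.6017 0.1736] 985 [array([0.6004, 0.1732]), array([0.606 , 0.1767])]
cup blue [ 0.6192 -0.1514] 1312 [array([ 0.6206, -0.1532]), array([ 0.6223, -0.1482])]
cup yellow [ 0.4477 -0.2897] 1271 [array([ 0.4485, -0.2879]), array([ 0.4485, -0.292 ])]
coaster blue [ 0.4433 -0.2941] 269 [array([ 0.4425, -0.2931]), array([ 0.4443, -0.3006])]
coaster red [0.6064 0.1683] 145 [array([0.6059, 0.1678]), array([0.6088, 0.1692])]
coaster green [ 0.6189 -0.1482] 349 [array([ 0.6174, -0.1498]), array([ 0.6231, -0.1466])]
coaster yellow [ 0.4803 -0.0181] 177 [array([ 0.4788, -0.0188]), array([ 0.4822, -0.0167])]
coaster spare [0.4868 0.2449] 301 [array([0.4878, 0.2428]), array([0.4867, 0.2449])]
```

View pics/wrist0.png

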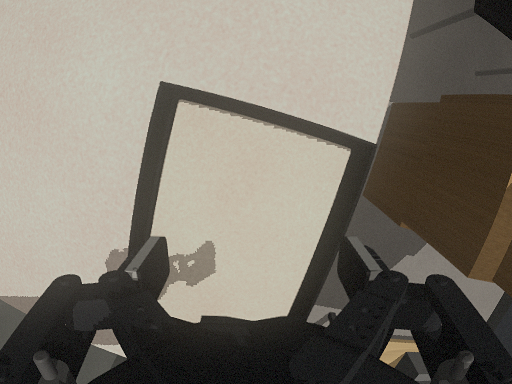

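The wrist view only shows a dark frame on the table, nothing relevant. Positions agree within 2–5 mm between views. Next: level the yaw, then move to the red cup.

>>> arm_command(plan=[{"dp": [0,0,0],"spin": 0.14},{"dp": [0,0,0],"spin": 0.139},{"dp": [24,-44,0],"spin": 0},{"dp": [24,-44,0],"spin": 0},{"dp": [24,-44,0],"spin": 0}], grip=-1, newtons=40)

```text
clock: 1.65
position: [0.2445, -0.4676, 0.4046]
ee_rot: [1.0, -0.0, 0.0, 0.0]
ft_force: [1.9, -0.0, 1.0]
grip_width: 1.0
grasp_force: 0.0
```

>>> arm_command(plan=[{"dp": [24,-44,0],"spin": 0},{"dp": [24,-44,0],"spin": 0},{"dp": [24,-44,0],"spin": 0},{"dp": [24,-44,0],"spin": 0},{"dp": [24,-44,0],"spin": 0}])

```text
clock: 2.15
position: [0.3641, -0.2477, 0.405]
ee_rot: [1.0, -0.0, 0.0, 0.0]
ft_force: [1.9, -1.2, -0.1]
grip_width: 0.999
grasp_force: 0.0
```

>>> arm_command(plan=[{"dp": [23,-44,0],"spin": 0},{"dp": [23,-44,0],"spin": 0},{"dp": [23,-44,0],"spin": 0},{"dp": [23,-44,0],"spin": 0},{"dp": [23,-44,0],"spin": 0}])

```text
clock: 2.65
position: [0.4791, -0.0278, 0.4052]
ee_rot: [1.0, -0.0, 0.001, 0.0]
ft_force: [1.9, -1.5, 0.3]
grip_width: 0.998
grasp_force: 0.0
```

>>> arm_command(plan=[{"dp": [4,-3,0],"spin": 0},{"dp": [0,0,0],"spin": 0},{"dp": [0,0,0],"spin": 0}])

```text
clock: 2.95
position: [0.4824, -0.0278, 0.4046]
ee_rot: [1.0, -0.001, -0.0, 0.0]
ft_force: [0.1, -0.7, -0.4]
grip_width: 1.005
grasp_force: 0.0
```

Run:
```python
from workcell import manip, viewer, finder
import cv2,numpy as np
o=manip.get_obs(); print(o["position"],o["clock"])
cv2.imwrite("pics/wrist1.png",viewer.camera("wrist"))
for th in ["cup_red_mid","coaster_yellow","sanitizer_mid"]:
    print(th,[(round(d["score"],2),np.round(d["position"],3).tolist()) for d in finder.find_in("wrist",th)][:4])
```

```text
[ 0.48241009 -0.02781561  0.40456221] 2.95
cup_red_mid [(0.89, [0.49, -0.03, 0.127]), (0.88, [0.364, -0.054, 0.089]), (0.83, [0.383, 0.035, 0.088])]
coaster_yellow [(0.83, [0.506, -0.006, 0.009])]
sanitizer_mid []
```

View pics/wrist1.png

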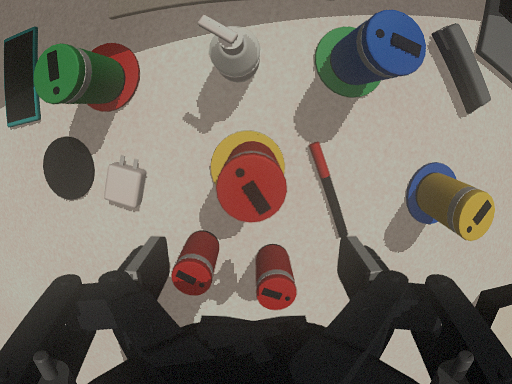

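The wrist view shows everything from above: red cup lid at (251,187), blue (393,43), green (60,72), yellow (472,217), spare (69,167), sanitizer (233,50). I add this view to the fit.

```bash
cat >> fit.py <<'E'
_proj=proj
POS=np.array([0.4824,-0.0278,0.4046])
def proj(n,X):
    if n!='wrist': return _proj(n,X)
    p=viewer.camera_params(n); f=192/np.tan(np.radians(p["vertical_fov"])/2); T=p["T_tool_cam"]
    c=((X-POS)*[1,-1,-1]-T[:3,3])@T[:3,:3]
    r=np.hypot(c[:,0],c[:,1]); k=f*np.arctan2(r,c[:,2])/r
    return np.c_[c[:,0]*k+p["cx"],c[:,1]*k+p["cy"]]
E
sed -i 's/^ims=.*/ims={n:cv2.imread(f"pics\/{n}.png".replace(".png",("1" if n=="wrist" else "0")+".png")) for n in("scene","side","wrist")}/' all.py
python3 all.py
```

```text
cup red [ 0.4851 -0.0256] 2453 [array([ 0.4793, -0.0235]), array([ 0.4869, -0.0201]), array([ 0.4862, -0.0263])]
cup green [0.6136 0.1994] 3053 [array([0.6004, 0.1732]), array([0.606 , 0.1767]), array([0.6218, 0.2321])]
cup blue [ 0.619  -0.1515] 4290 [array([ 0.6206, -0.1532]), array([ 0.6223, -0.1482]), array([ 0.6214, -0.1556])]
cup yellow [ 0.4482 -0.29  ] 2541 [array([ 0.4485, -0.2879]), array([ 0.4485, -0.292 ]), array([ 0.4472, -0.2948])]
coaster blue [ 0.4439 -0.2974] 739 [array([ 0.4425, -0.2929]), array([ 0.4443, -0.3006]), array([ 0.4449, -0.3007])]
coaster red [0.6098 0.3524] 1693 [array([0.5476, 0.3314]), array([0.649 , 0.3327]), array([0.6301, 0.2969])]
coaster green [ 0.623 -0.154] 1537 [array([ 0.6175, -0.1496]), array([ 0.6232, -0.1466]), array([ 0.667 , -0.2235])]
coaster yellow [ 0.479  -0.0201] 292 [array([ 0.4788, -0.0187]), array([ 0.4822, -0.0166]), array([ 0.4791, -0.0207])]Traceback (most recent call last):
  File "all.py", line 12, in <module>
    x,f,s=fit(ims,c,g,0,.008,.047,occ)
          ~~~^^^^^^^^^^^^^^^^^^^^^^^^^
  File "fit.py", line 33, in fit
    r
[... 323 characters left out ...]
^^^^^^^^^^^^^^^^^^^^^^^^^^^^^^^^^^^^^^^^^^^^^^^^^^^^^^^^^^^^^^^^^^^^^^^^^^^^^^^^^^^^^^^^^^^^^^^^^^^^^^^^^^^^^^^^^^^^^^^^^^^^^^^^
    res = _minimize_neldermead(fun, x0, args, callback, bounds=bounds,
                               **options)
    fxcc = func(xcc)
    fx = function(np.copy(x), *(wrapper_args + args))
  File "fit.py", line 28, in cost
    m=hull(n,*p,z0,z1,r); w=win[n].astype(float)
  File "fit.py", line 13, in hull
    h=cv2.convexHull(proj(n,P).astype(np.float32))
                     ~~~~^^^^^
  File "fit.py", line 39, in proj
    p=viewer.camera_params(n); f=192/np.tan(np.radians(p["vertical_fov"])/2); T=p["T_tool_cam"]
ValueError: time passes only in moves, steps and waits
```

>>> arm_command(plan=[{"dp": [3,-1.5,40],"spin": 0},{"dp": [0,0,40],"spin": 0},{"dp": [0,0,40],"spin": 0},{"dp": [0,0,26],"spin": 0},{"dp": [0,0,10],"spin": 0}])

```text
clock: 3.65
position: [0.4845, -0.026, 0.2463]
ee_rot: [1.0, -0.001, -0.002, -0.0]
ft_force: [-0.2, 0.4, 0.1]
grip_width: 0.995
grasp_force: 0.0
```

>>> arm_command(plan=[{"dp": [0,0,0],"spin": 0},{"dp": [0,0,0],"spin": 0},{"dp": [0,0,0],"spin": 0},{"dp": [0,0,0],"spin": 0},{"dp": [0,0,0],"spin": 0}], grip=1, newtons=40)

```text
clock: 4.15
position: [0.4863, -0.0254, 0.25]
ee_rot: [1.0, -0.0, 0.001, 0.0]
ft_force: [-1.5, -1.6, 7.0]
grip_width: 0.718
grasp_force: 44.3
```

>>> arm_command(plan=[{"dp": [0,0,-15],"spin": 0},{"dp": [0,0,-30],"spin": 0},{"dp": [0,0,-35],"spin": 0},{"dp": [0,-20,-20],"spin": 0},{"dp": [0,-40,0],"spin": 0}])

```text
clock: 4.65
position: [0.4866, 0.033, 0.3518]
ee_rot: [1.0, -0.003, 0.003, 0.001]
ft_force: [0.5, 0.6, -3.0]
grip_width: 0.715
grasp_force: 44.4
```

>>> arm_command(plan=[{"dp": [0,-45,0],"spin": 0},{"dp": [0,-45,0],"spin": 0},{"dp": [0,-45,0],"spin": 0},{"dp": [0,-45,0],"spin": 0},{"dp": [0,-30,0],"spin": 0}])

```text
clock: 5.15
position: [0.4847, 0.2479, 0.3491]
ee_rot: [1.0, 0.001, 0.0, -0.001]
ft_force: [0.0, -0.1, -2.0]
grip_width: 0.715
grasp_force: 44.4
```

>>> arm_command(plan=[{"dp": [0,0,0],"spin": 0},{"dp": [0,0,0],"spin": 0}])

```text
clock: 5.35
position: [0.4854, 0.2452, 0.3486]
ee_rot: [1.0, 0.001, -0.0, 0.0]
ft_force: [0.2, -0.8, -2.8]
grip_width: 0.716
grasp_force: 44.8
```

```bash
python3 - <<'E'
from workcell import manip, viewer, finder
import cv2,numpy as np
o=manip.get_obs(); print(o["position"],o["clock"],o["grasp_force"],o["ft_force"])
for n in("wrist","scene","side"): cv2.imwrite(f"pics/{n}2.png",viewer.camera(n))
E
cat > chk.py <<'E'
import fit; from fit import *
import sys
# chk.py idx x,y,z  kind:colour:x:y[:z0[:occcolour]] ...
i=sys.argv[1]; fit.POS=np.array(list(map(float,sys.argv[2].split(','))))
CP={n:viewer.camera_params(n) for n in("scene","side","wrist")}
fit.viewer=type('V',(),{'camera_params':staticmethod(lambda n:CP[n])})
for a in sys.argv[3:]:
    cams,k,c,x,y,*r=a.split(':'); ims={n:cv2.imread(f"pics/{n}{i}.png") for n in cams.split(',')}
    x0=np.array([float(x),float(y)])
    if k=='cup': q=fit.fit(ims,c,x0,float(r[0]),float(r[0])+H[c],.031)
    else:
        occ=None
        if r:
            occ={n:cv2.dilate(hull(n,float(r[1]),float(r[2]),float(r[3]),float(r[3])+H[r[0]],.031),np.ones((5,5))) for n in ims}
        q=fit.fit(ims,c,x0,0,.008,.047,occ)
    print(k,c,q[0].round(4),round(q[1]),[s.round(4) for s in q[2]])
E
```

```text
[0.48543674 0.24517536 0.34856461] 5.35 44.77403283119202 [ 0.16616484 -0.77232477 -2.82279531]
```

View pics/wrist2.png

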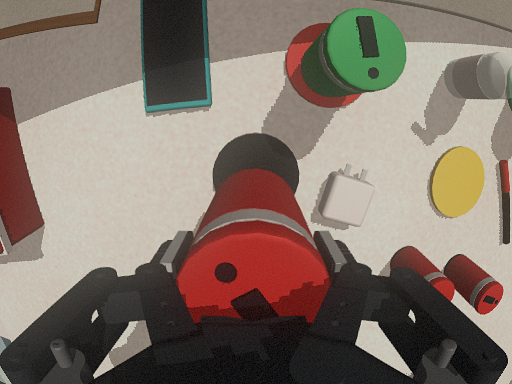

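Red cup is gripped upright (lid at 250,270), over the spare coaster (256,178); the yellow coaster is now bare (458,181). Refining.

```bash
python3 chk.py 2 .4854,.2452,.3486 wrist,scene:coaster:spare:.487:.244:red:.4856:.2455:.1086 scene,side,wrist:coaster:yellow:.479:-.02 wrist,scene,side:coaster:red:.606:.168:green:.603:.175:.008 wrist,scene,side:cup:green:.603:.175:.008 wrist:cup:red:.4856:.2455:.1086
```

```text
Traceback (most recent call last):
  File "chk.py", line 15, in <module>
    q=fit.fit(ims,c,x0,0,.008,.047,occ)
      ^^^^^^^
AttributeError: 'function' object has no attribute 'fit'
```

```bash
sed -i '1s/.*/import fit as F; from fit import */; s/fit\.POS/F.POS/; s/^fit\.viewer/F.viewer/; s/=fit\.fit(/=F.fit(/' chk.py; python3 chk.py 2 .4854,.2452,.3486 wrist,scene:coaster:spare:.487:.244:red:.4856:.2455:.1086 scene,side,wrist:coaster:yellow:.479:-.02 wrist,scene,side:coaster:red:.606:.168:green:.603:.175:.008 wrist,scene,side:cup:green:.603:.175:.008 wrist:cup:red:.4856:.2455:.1086
```

```text
coaster spare [0.4531 0.2453] 951 [array([0.451, 0.247]), array([0.4828, 0.243 ])]
coaster yellow [ 0.48   -0.0216] 689 [array([ 0.4799, -0.0196]), array([ 0.4819, -0.0179]), array([ 0.4799, -0.0238])]
coaster red [0.6084 0.1633] 328 [array([0.6085, 0.1631]), array([0.606 , 0.1678]), array([0.6093, 0.1709])]
cup green [0.6017 0.1675] 4684 [array([0.6269, 0.1381]), array([0.6008, 0.1725]), array([0.6052, 0.1752])]
cup red [0.4834 0.2448] 8348 [array([0.4834, 0.2448])]
```

>>> arm_command(plan=[{"dp": [1.5,0,35],"spin": 0},{"dp": [0,0,35],"spin": 0},{"dp": [0,0,18],"spin": 0},{"dp": [0,0,6],"spin": 0},{"dp": [0,0,3],"spin": 0}])

```text
clock: 6.0
position: [0.4876, 0.244, 0.2517]
ee_rot: [1.0, -0.001, -0.0, 0.0]
ft_force: [0.4, -1.0, -0.7]
grip_width: 0.714
grasp_force: 44.7
```

>>> arm_command(plan=[{"dp": [0,0,1],"spin": 0},{"dp": [0,0,1],"spin": 0},{"dp": [0,0,0.5],"spin": 0},{"dp": [0,0,0],"spin": 0}])

```text
clock: 6.4
position: [0.4876, 0.2448, 0.2501]
ee_rot: [1.0, -0.0, 0.001, -0.0]
ft_force: [0.0, -1.2, 3.2]
grip_width: 0.718
grasp_force: 45.1
```

Contact (force rose by 6 N). Release and rise.

>>> arm_command(plan=[{"dp": [0,0,0],"spin": 0},{"dp": [0,0,0],"spin": 0},{"dp": [0,0,0],"spin": 0},{"dp": [0,0,0],"spin": 0}], grip=-1)

```text
clock: 6.8
position: [0.4872, 0.2448, 0.2492]
ee_rot: [1.0, -0.0, -0.0, -0.0]
ft_force: [-0.0, 0.6, 0.1]
grip_width: 1.001
grasp_force: 0.0
```

>>> arm_command(plan=[{"dp": [0,0,-20],"spin": 0},{"dp": [0,0,-40],"spin": 0},{"dp": [0,0,-40],"spin": 0},{"dp": [0,30,-25],"spin": 0},{"dp": [0,48,0],"spin": 0}])

```text
clock: 7.3
position: [0.4871, 0.1693, 0.378]
ee_rot: [1.0, 0.003, 0.003, -0.001]
ft_force: [1.8, 0.2, -0.5]
grip_width: 1.002
grasp_force: 0.0
```

>>> arm_command(plan=[{"dp": [-3,48,0],"spin": 0},{"dp": [-4,48,0],"spin": 0},{"dp": [-4,48,0],"spin": 0},{"dp": [-4,48,0],"spin": 0},{"dp": [-4,48,0],"spin": 0}])

```text
clock: 7.8
position: [0.4675, -0.0751, 0.3745]
ee_rot: [1.0, -0.0, 0.0, 0.0]
ft_force: [1.4, -0.8, 0.8]
grip_width: 0.997
grasp_force: 0.0
```

>>> arm_command(plan=[{"dp": [-4,48,0],"spin": 0},{"dp": [-4,48,0],"spin": 0},{"dp": [-4,48,0],"spin": 0},{"dp": [-4,48,0],"spin": 0},{"dp": [-4,25,0],"spin": 0}])

```text
clock: 8.3
position: [0.4468, -0.2944, 0.3739]
ee_rot: [1.0, -0.002, -0.0, 0.0]
ft_force: [-0.4, 0.2, -0.0]
grip_width: 0.996
grasp_force: 0.0
```

>>> arm_command(plan=[{"dp": [0,0,0],"spin": 0},{"dp": [0,0,0],"spin": 0}])

```text
clock: 8.5
position: [0.4482, -0.2901, 0.374]
ee_rot: [1.0, -0.0, -0.0, -0.0]
ft_force: [0.8, 0.8, 0.2]
grip_width: 0.997
grasp_force: 0.0
```

Run:
```python
from workcell import manip, viewer, finder
import cv2,numpy as np
o=manip.get_obs(); print(o["position"],o["clock"],o["grasp_force"],o["ft_force"])
for n in("wrist","scene","side"): cv2.imwrite(f"pics/{n}3.png",viewer.camera(n))
p=','.join(map(str,o["position"].round(4)))
import subprocess
print(subprocess.run(f"python3 chk.py 3 {p} wrist:cup:yellow:.4477:-.292:.008 wrist:coaster:blue:.444:-.298:yellow:.4477:-.292:.008 wrist:cup:blue:.6205:-.152:.008 wrist:coaster:green:.619:-.149:blue:.6205:-.152:.008 wrist,scene:coaster:yellow:.48:-.02 scene,side:cup:red:.487:.245:.008",shell=True,capture_output=True,text=True))
```

```text
[ 0.44815152 -0.29012784  0.37401054] 8.5 0.0 [0.82921219 0.80734149 0.17087888]
CompletedProcess(args='python3 chk.py 3 0.4482,-0.2901,0.374 wrist:cup:yellow:.4477:-.292:.008 wrist:coaster:blue:.444:-.298:yellow:.4477:-.292:.008 wrist:cup:blue:.6205:-.152:.008 wrist:coaster:green:.619:-.149:blue:.6205:-.152:.008 wrist,scene:coaster:yellow:.48:-.02 scene,side:cup:red:.487:.245:.008', returncode=0, stdout='cup yellow [ 0.4502 -0.289 ] 1096 [array([ 0.4502, -0.289 ])]\ncoaster blue [ 0.4436 -0.2938] 106 [array([ 0.4436, -0.2938])]\ncup blue [ 0.6421 -0.1358] 1563 [array([ 0.6421, -0.1358])]\ncoaster green [ 0.6355 -0.149 ] 367 [array([ 0.6355, -0.149 ])]\ncoaster yellow [ 0.48   -0.0194] 343 [array([ 0.48  , -0.0193]), array([ 0.4797, -0.0198])]\ncup red [0.484  0.2497] 1432 [array([0.4846, 0.2474]), array([0.391, 0.314])]\n', stderr='')
```

View pics/wrist3.png

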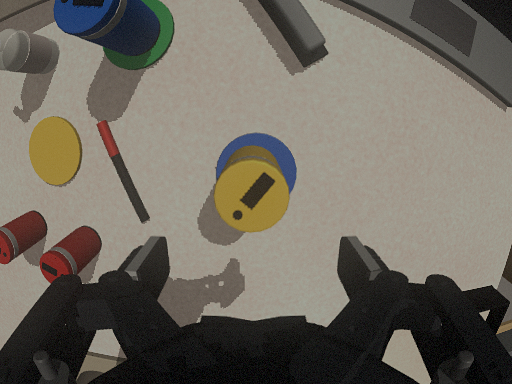

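Yellow cup lid at (252,195), centred under the gripper; blue coaster at (256,170).

>>> arm_command(plan=[{"dp": [1.5,0,35],"spin": 0},{"dp": [0,0,35],"spin": 0},{"dp": [0,0,35],"spin": 0},{"dp": [0,0,21],"spin": 0},{"dp": [0,0,10],"spin": 0}])

```text
clock: 9.15
position: [0.4494, -0.2889, 0.2364]
ee_rot: [1.0, 0.001, -0.001, -0.001]
ft_force: [-0.5, -0.1, 0.5]
grip_width: 1.0
grasp_force: 0.0
```

>>> arm_command(plan=[{"dp": [0,0,0],"spin": 0},{"dp": [0,0,0],"spin": 0},{"dp": [0,0,0],"spin": 0},{"dp": [0,0,0],"spin": 0},{"dp": [0,0,0],"spin": 0}], grip=1, newtons=40)

```text
clock: 9.65
position: [0.4501, -0.2903, 0.2394]
ee_rot: [1.0, -0.0, 0.001, 0.001]
ft_force: [0.8, 1.3, 6.0]
grip_width: 0.717
grasp_force: 44.1
```

>>> arm_command(plan=[{"dp": [0,0,-15],"spin": 0},{"dp": [0,0,-30],"spin": 0},{"dp": [0,0,-35],"spin": 0},{"dp": [0,-20,-20],"spin": 0},{"dp": [5,-40,0],"spin": 0}])

```text
clock: 10.15
position: [0.4545, -0.2326, 0.3421]
ee_rot: [1.0, -0.003, 0.002, 0.002]
ft_force: [1.9, 0.6, -1.7]
grip_width: 0.719
grasp_force: 44.5
```

>>> arm_command(plan=[{"dp": [5,-45,0],"spin": 0},{"dp": [5,-45,0],"spin": 0},{"dp": [5,-45,0],"spin": 0},{"dp": [5,-45,0],"spin": 0},{"dp": [5,-30,0],"spin": 0}])

```text
clock: 10.65
position: [0.4793, -0.017, 0.3393]
ee_rot: [1.0, 0.001, 0.0, 0.0]
ft_force: [0.4, -1.3, -2.3]
grip_width: 0.716
grasp_force: 44.4
```

>>> arm_command(plan=[{"dp": [0,0,0],"spin": 0},{"dp": [0,0,0],"spin": 0}])

```text
clock: 10.85
position: [0.4796, -0.02, 0.3388]
ee_rot: [1.0, 0.001, 0.0, 0.0]
ft_force: [0.1, -0.7, -3.9]
grip_width: 0.718
grasp_force: 44.4
```

Run:
```python
from workcell import manip, viewer, finder
import cv2,numpy as np
o=manip.get_obs(); print(o["position"],o["clock"],o["grasp_force"],o["ft_force"])
for n in("wrist","scene","side"): cv2.imwrite(f"pics/{n}4.png",viewer.camera(n))
```

```text
[ 0.47957686 -0.01998428  0.3388215 ] 10.85 44.395262002944946 [ 0.10065059 -0.72052344 -3.90799532]
```

View pics/wrist4.png

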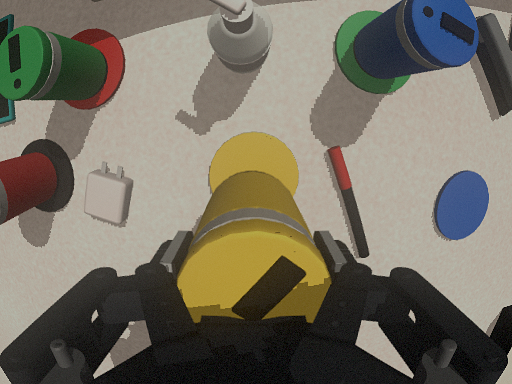

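Yellow cup held over its coaster (254,175), aligned; the blue coaster is bare (462,205). Lower, release, and go to the blue cup.

>>> arm_command(plan=[{"dp": [0.5,0,35],"spin": 0},{"dp": [0,0,35],"spin": 0},{"dp": [0,0,18],"spin": 0},{"dp": [0,0,6],"spin": 0},{"dp": [0,0,3],"spin": 0}])

```text
clock: 11.5
position: [0.4802, -0.021, 0.2411]
ee_rot: [1.0, -0.001, -0.0, -0.0]
ft_force: [0.4, -0.5, -2.1]
grip_width: 0.721
grasp_force: 44.5
```

>>> arm_command(plan=[{"dp": [0,0,1],"spin": 0},{"dp": [0,0,1],"spin": 0},{"dp": [0,0,0.5],"spin": 0},{"dp": [0,0,0],"spin": 0}])

```text
clock: 11.9
position: [0.4805, -0.0203, 0.2394]
ee_rot: [1.0, -0.0, 0.001, 0.0]
ft_force: [0.5, -0.3, 0.7]
grip_width: 0.723
grasp_force: 44.8
```

>>> arm_command(plan=[{"dp": [0,0,0],"spin": 0},{"dp": [0,0,0],"spin": 0},{"dp": [0,0,0],"spin": 0},{"dp": [0,0,0],"spin": 0}], grip=-1)

```text
clock: 12.3
position: [0.4802, -0.0203, 0.2388]
ee_rot: [1.0, -0.0, 0.0, 0.0]
ft_force: [-0.3, -0.6, -0.3]
grip_width: 0.997
grasp_force: 0.0
```

>>> arm_command(plan=[{"dp": [0,0,-20],"spin": 0},{"dp": [0,0,-40],"spin": 0},{"dp": [0,0,-45],"spin": 0},{"dp": [0,0,-45],"spin": 0},{"dp": [30,30,-5],"spin": 0}])

```text
clock: 12.8
position: [0.5101, -0.0461, 0.4011]
ee_rot: [1.0, 0.003, 0.005, 0.002]
ft_force: [2.0, 1.0, 0.4]
grip_width: 0.998
grasp_force: 0.0
```

>>> arm_command(plan=[{"dp": [34,32,0],"spin": 0},{"dp": [34,32,0],"spin": 0},{"dp": [34,32,0],"spin": 0},{"dp": [9,4,0],"spin": 0},{"dp": [0,0,0],"spin": 0}])

```text
clock: 13.3
position: [0.6219, -0.1513, 0.3925]
ee_rot: [1.0, -0.001, -0.001, -0.001]
ft_force: [-0.1, 0.6, -0.4]
grip_width: 1.002
grasp_force: 0.0
```

```bash
cat > snap.py <<'E'
import sys,subprocess
from workcell import manip, viewer
import cv2
o=manip.get_obs(); print(o["position"].round(4),o["clock"],o["grasp_force"],o["ft_force"].round(1))
for n in("wrist","scene","side"): cv2.imwrite(f"pics/{n}{sys.argv[1]}.png",viewer.camera(n))
if sys.argv[2:]:
    r=subprocess.run(["python3","chk.py",sys.argv[1],','.join(map(str,o["position"].round(4)))]+sys.argv[2:],capture_output=True,text=True); print(r.stdout,r.stderr[-300:])
E
python3 snap.py 5 wrist,scene:cup:blue:.6205:-.152:.008 wrist,scene:coaster:green:.619:-.149:blue:.6205:-.152:.008 wrist,scene,side:coaster:blue:.4436:-.295 scene,side:cup:yellow:.48:-.02:.008
```

```text
[ 0.6219 -0.1513  0.3925] 13.3 0.0 [-0.1  0.6 -0.4]
cup blue [ 0.6208 -0.1531] 1905 [array([ 0.6212, -0.1528]), array([ 0.6173, -0.1514])]
coaster green [ 0.6173 -0.1515] 474 [array([ 0.6174, -0.152 ]), array([ 0.6173, -0.1497])]
coaster blue [ 0.4439 -0.296 ] 2231 [array([ 0.3356, -0.226 ]), array([ 0.4435, -0.293 ]), array([ 0.445 , -0.2976])]
cup yellow [ 0.4616 -0.1116] 1109 [array([0.3548, 0.133 ]), array([ 0.4766, -0.0383])]
```

View pics/wrist5.png

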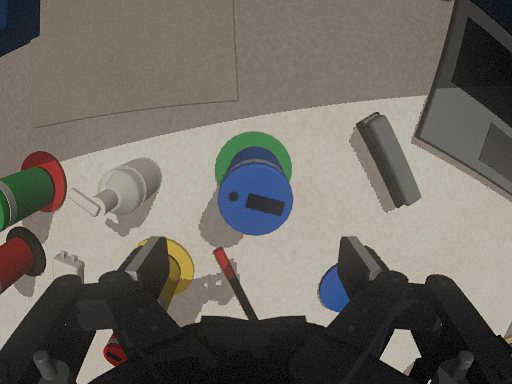

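Blue lid at (256,198) over the green coaster (253,165); sanitizer untouched.

>>> arm_command(plan=[{"dp": [-1,1,35],"spin": 0},{"dp": [0,0,35],"spin": 0},{"dp": [0,0,35],"spin": 0},{"dp": [0,0,23],"spin": 0},{"dp": [0,0,10],"spin": 0}])

```text
clock: 13.95
position: [0.6189, -0.1503, 0.254]
ee_rot: [1.0, 0.001, -0.001, -0.0]
ft_force: [0.2, -0.3, -0.3]
grip_width: 1.004
grasp_force: 0.0
```

>>> arm_command(plan=[{"dp": [0,0,0],"spin": 0},{"dp": [0,0,0],"spin": 0},{"dp": [0,0,0],"spin": 0},{"dp": [0,0,0],"spin": 0},{"dp": [0,0,0],"spin": 0}], grip=1, newtons=40)

```text
clock: 14.45
position: [0.6207, -0.1513, 0.2574]
ee_rot: [1.0, -0.0, 0.001, 0.0]
ft_force: [-0.7, -0.2, 5.9]
grip_width: 0.715
grasp_force: 44.0
```

>>> arm_command(plan=[{"dp": [0,0,-15],"spin": 0},{"dp": [0,0,-30],"spin": 0},{"dp": [0,0,-35],"spin": 0},{"dp": [-15,12,-20],"spin": 0},{"dp": [-30,24,0],"spin": 0}])

```text
clock: 14.95
position: [0.5767, -0.1848, 0.3602]
ee_rot: [1.0, 0.002, 0.003, 0.0]
ft_force: [0.4, -0.9, -1.6]
grip_width: 0.72
grasp_force: 44.1
```

>>> arm_command(plan=[{"dp": [-32,26,0],"spin": 0},{"dp": [-32,26,0],"spin": 0},{"dp": [-32,26,0],"spin": 0},{"dp": [-26,20,0],"spin": 0},{"dp": [-10,9,0],"spin": 0}])

```text
clock: 15.45
position: [0.4405, -0.2965, 0.3566]
ee_rot: [1.0, -0.002, -0.0, 0.001]
ft_force: [0.9, -0.5, -0.8]
grip_width: 0.712
grasp_force: 44.0
```

>>> arm_command(plan=[{"dp": [0,0,0],"spin": 0},{"dp": [0,0,0],"spin": 0}])

```text
clock: 15.65
position: [0.444, -0.2933, 0.3563]
ee_rot: [1.0, 0.0, 0.001, -0.0]
ft_force: [0.8, -0.4, -1.6]
grip_width: 0.719
grasp_force: 44.0
```

```bash
python3 snap.py 6 wrist,scene,side:coaster:green:.6175:-.151 scene,side:cup:yellow:.48:-.02:.008 scene:cup:red:.487:.245:.008
```

```text
[ 0.444  -0.2933  0.3563] 15.65 44.01274502277374 [ 0.8 -0.4 -1.6]
coaster green [ 0.6231 -0.1496] 1299 [array([ 0.6304, -0.1509]), array([ 0.6186, -0.1499]), array([ 0.6215, -0.1467])]
cup yellow [ 0.4785 -0.0228] 3000 [array([ 0.4938, -0.0323]), array([0.39  , 0.0115])]
cup red [0.4834 0.2492] 331 [array([0.4834, 0.2492])]
```

View pics/wrist6.png

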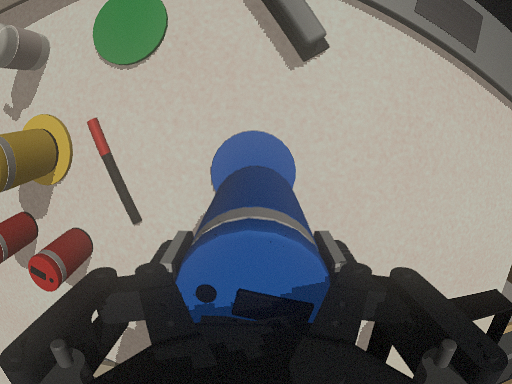

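Blue cup over the blue coaster (253,165), aligned; the green coaster is bare (130,30).

>>> arm_command(plan=[{"dp": [0,1,35],"spin": 0},{"dp": [0,0,35],"spin": 0},{"dp": [0,0,18],"spin": 0},{"dp": [0,0,6],"spin": 0},{"dp": [0,0,3],"spin": 0}])

```text
clock: 16.3
position: [0.4438, -0.2947, 0.2586]
ee_rot: [1.0, 0.001, -0.0, -0.0]
ft_force: [0.3, -0.5, -1.6]
grip_width: 0.714
grasp_force: 44.0
```

>>> arm_command(plan=[{"dp": [0,0,1],"spin": 0},{"dp": [0,0,1],"spin": 0},{"dp": [0,0,0.5],"spin": 0},{"dp": [0,0,0],"spin": 0}])

```text
clock: 16.7
position: [0.4436, -0.2955, 0.2573]
ee_rot: [1.0, -0.0, 0.001, 0.001]
ft_force: [-0.1, -1.0, 4.4]
grip_width: 0.717
grasp_force: 44.3
```

>>> arm_command(plan=[{"dp": [0,0,0],"spin": 0},{"dp": [0,0,0],"spin": 0},{"dp": [0,0,0],"spin": 0},{"dp": [0,0,0],"spin": 0}], grip=-1)

```text
clock: 17.1
position: [0.4431, -0.2953, 0.2562]
ee_rot: [1.0, -0.0, 0.0, 0.0]
ft_force: [0.9, -0.5, -0.6]
grip_width: 1.001
grasp_force: 0.0
```

>>> arm_command(plan=[{"dp": [0,0,-20],"spin": 0},{"dp": [0,0,-40],"spin": 0},{"dp": [0,0,-45],"spin": 0},{"dp": [0,0,-40],"spin": 0},{"dp": [10,-30,0],"spin": 0}])

```text
clock: 17.6
position: [0.4528, -0.2687, 0.4066]
ee_rot: [1.0, -0.003, 0.003, 0.003]
ft_force: [-0.4, 0.0, -1.1]
grip_width: 0.998
grasp_force: 0.0
```

>>> arm_command(plan=[{"dp": [15,-45,0],"spin": 0},{"dp": [15,-45,0],"spin": 0},{"dp": [15,-45,0],"spin": 0},{"dp": [15,-45,0],"spin": 0},{"dp": [15,-45,0],"spin": 0}])

```text
clock: 18.1
position: [0.5283, -0.0385, 0.4014]
ee_rot: [1.0, -0.0, 0.0, 0.0]
ft_force: [0.6, -1.0, -0.3]
grip_width: 0.998
grasp_force: 0.0
```

>>> arm_command(plan=[{"dp": [16,-45,0],"spin": 0},{"dp": [16,-45,0],"spin": 0},{"dp": [16,-45,0],"spin": 0},{"dp": [16,-45,0],"spin": 0},{"dp": [10,-33,0],"spin": 0}])

```text
clock: 18.6
position: [0.6024, 0.1758, 0.4009]
ee_rot: [1.0, 0.001, -0.0, -0.0]
ft_force: [0.2, -0.1, -0.1]
grip_width: 1.001
grasp_force: 0.0
```

>>> arm_command(plan=[{"dp": [0,0,0],"spin": 0},{"dp": [0,0,0],"spin": 0}])

```text
clock: 18.8
position: [0.6021, 0.1734, 0.4007]
ee_rot: [1.0, 0.001, -0.0, -0.0]
ft_force: [0.3, -1.6, 0.3]
grip_width: 1.002
grasp_force: 0.0
```

```bash
python3 snap.py 7 wrist:cup:green:.603:.175:.008 wrist:coaster:red:.606:.168:green:.603:.175:.008 scene,side:coaster:green:.6185:-.150 wrist:cup:red:.485:.2465:.008
```

```text
[0.6021 0.1734 0.4007] 18.8 0.0 [ 0.3 -1.6  0.3]
cup green [0.6043 0.1658] 2028 [array([0.6043, 0.1658])]
coaster red [0.6056 0.1647] 239 [array([0.6056, 0.1647])]
coaster green [ 0.619  -0.1494] 597 [array([ 0.6185, -0.1499]), array([ 0.6215, -0.1467])]
cup red [0.4826 0.2453] 1286 [array([0.4826, 0.2453])]
```

View pics/wrist7.png

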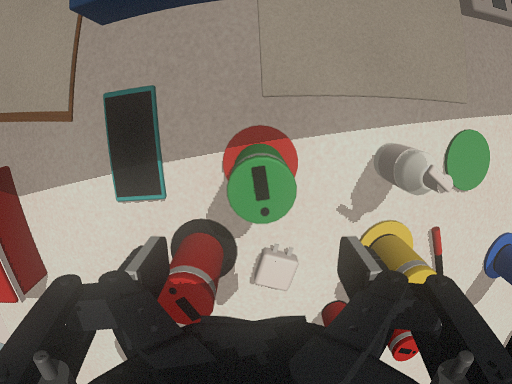

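Green lid at (262,183), sitting about 7 mm off my aim in y (wrist estimate .604,.166). Correct, then pick. The sanitizer (400,165) lies on the path, so lift high.

>>> arm_command(plan=[{"dp": [2,7,35],"spin": 0},{"dp": [0,0,40],"spin": 0},{"dp": [0,0,40],"spin": 0},{"dp": [0,0,33],"spin": 0},{"dp": [0,0,10],"spin": 0}])

```text
clock: 19.45
position: [0.6033, 0.1635, 0.2398]
ee_rot: [1.0, -0.001, -0.002, 0.001]
ft_force: [-0.2, -0.1, -0.3]
grip_width: 0.997
grasp_force: 0.0
```

>>> arm_command(plan=[{"dp": [0,0,0],"spin": 0},{"dp": [0,0,0],"spin": 0},{"dp": [0,0,0],"spin": 0},{"dp": [0,0,0],"spin": 0},{"dp": [0,0,0],"spin": 0}], grip=1, newtons=40)

```text
clock: 19.95
position: [0.6048, 0.1659, 0.245]
ee_rot: [1.0, -0.0, 0.001, -0.0]
ft_force: [-0.8, -0.1, 7.1]
grip_width: 0.718
grasp_force: 44.4
```

>>> arm_command(plan=[{"dp": [0,0,-15],"spin": 0},{"dp": [0,0,-35],"spin": 0},{"dp": [0,0,-40],"spin": 0},{"dp": [0,0,-40],"spin": 0},{"dp": [0,0,-40],"spin": 0}])

```text
clock: 20.45
position: [0.6037, 0.1658, 0.416]
ee_rot: [1.0, 0.0, 0.0, -0.0]
ft_force: [0.0, 1.0, -1.6]
grip_width: 0.721
grasp_force: 44.2
```

>>> arm_command(plan=[{"dp": [0,25,0],"spin": 0},{"dp": [2,42,0],"spin": 0},{"dp": [2,42,0],"spin": 0},{"dp": [2,42,0],"spin": 0},{"dp": [2,42,0],"spin": 0}])

```text
clock: 20.95
position: [0.6117, -0.0288, 0.4144]
ee_rot: [1.0, 0.0, 0.0, 0.0]
ft_force: [1.1, 0.7, -2.3]
grip_width: 0.716
grasp_force: 44.5
```

>>> arm_command(plan=[{"dp": [2,42,0],"spin": 0},{"dp": [2,42,0],"spin": 0},{"dp": [2,30,0],"spin": 0},{"dp": [0,9,0],"spin": 0},{"dp": [0,0,0],"spin": 0}])

```text
clock: 21.45
position: [0.6179, -0.1518, 0.4137]
ee_rot: [1.0, -0.001, 0.0, 0.0]
ft_force: [0.3, 0.9, -1.9]
grip_width: 0.715
grasp_force: 44.5
```

>>> arm_command(plan=[{"dp": [0,0,30],"spin": 0},{"dp": [0,0,30],"spin": 0},{"dp": [0,0,10],"spin": 0},{"dp": [0,0,0],"spin": 0},{"dp": [0,0,0],"spin": 0}])

```text
clock: 21.95
position: [0.6186, -0.1494, 0.3449]
ee_rot: [1.0, 0.0, 0.001, 0.0]
ft_force: [-0.5, -0.4, -1.3]
grip_width: 0.718
grasp_force: 44.4
```

```bash
python3 snap.py 8 scene,side,wrist:coaster:red:.606:.166 wrist,scene:coaster:green:.6185:-.15:green:.619:-.15:.11
```

```text
[ 0.6186 -0.1494  0.3449] 21.95 44.407809376716614 [-0.5 -0.4 -1.3]
coaster red [0.607  0.1676] 552 [array([0.6061, 0.1663]), array([0.6085, 0.1679]), array([0.6069, 0.1681])]
coaster green [ 0.6169 -0.1513] 956 [array([ 0.6069, -0.1515]), array([ 0.6175, -0.1496])]
```

View pics/wrist8.png

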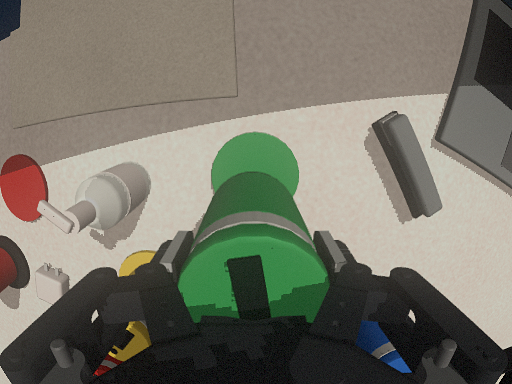

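Green cup over its coaster (255,172), aligned. Lower, release, go to the red cup on the spare.

>>> arm_command(plan=[{"dp": [0,0.5,35],"spin": 0},{"dp": [0,0,35],"spin": 0},{"dp": [0,0,18],"spin": 0},{"dp": [0,0,6],"spin": 0},{"dp": [0,0,3],"spin": 0}])

```text
clock: 22.6
position: [0.6185, -0.1508, 0.2468]
ee_rot: [1.0, -0.0, 0.0, 0.0]
ft_force: [-0.1, 0.4, -2.5]
grip_width: 0.72
grasp_force: 44.4
```

>>> arm_command(plan=[{"dp": [0,0,1],"spin": 0},{"dp": [0,0,1],"spin": 0},{"dp": [0,0,0.5],"spin": 0},{"dp": [0,0,0],"spin": 0}])

```text
clock: 23.0
position: [0.6186, -0.1508, 0.245]
ee_rot: [1.0, -0.0, 0.001, 0.0]
ft_force: [-1.5, 0.5, 4.9]
grip_width: 0.715
grasp_force: 45.0
```

>>> arm_command(plan=[{"dp": [0,0,0],"spin": 0},{"dp": [0,0,0],"spin": 0},{"dp": [0,0,0],"spin": 0},{"dp": [0,0,0],"spin": 0}], grip=-1)

```text
clock: 23.4
position: [0.6181, -0.1509, 0.2436]
ee_rot: [1.0, -0.0, -0.0, 0.0]
ft_force: [0.6, 0.1, 0.7]
grip_width: 0.999
grasp_force: 0.0
```

>>> arm_command(plan=[{"dp": [0,0,-20],"spin": 0},{"dp": [0,0,-40],"spin": 0},{"dp": [0,0,-45],"spin": 0},{"dp": [0,0,-45],"spin": 0},{"dp": [-12,-30,-10],"spin": 0}])

```text
clock: 23.9
position: [0.6072, -0.1243, 0.4088]
ee_rot: [1.0, -0.003, 0.004, 0.001]
ft_force: [0.7, 0.0, 0.2]
grip_width: 1.002
grasp_force: 0.0
```

>>> arm_command(plan=[{"dp": [-15,-45,0],"spin": 0},{"dp": [-15,-45,0],"spin": 0},{"dp": [-15,-45,0],"spin": 0},{"dp": [-15,-45,0],"spin": 0},{"dp": [-15,-45,0],"spin": 0}])

```text
clock: 24.4
position: [0.5302, 0.1059, 0.4038]
ee_rot: [1.0, -0.0, 0.0, 0.0]
ft_force: [0.2, 0.7, 0.2]
grip_width: 1.001
grasp_force: 0.0
```

>>> arm_command(plan=[{"dp": [-15,-45,0],"spin": 0},{"dp": [-15,-45,0],"spin": 0},{"dp": [-15,-40,0],"spin": 0},{"dp": [0,-10,0],"spin": 0},{"dp": [0,0,0],"spin": 0}])

```text
clock: 24.9
position: [0.4855, 0.246, 0.4038]
ee_rot: [1.0, 0.002, 0.0, -0.0]
ft_force: [-0.3, 0.5, 0.3]
grip_width: 1.002
grasp_force: 0.0
```

```bash
python3 snap.py 9 wrist:cup:red:.4865:.2448:.008 wrist:coaster:red:.607:.167 scene,side:cup:green:.6185:-.15:.008
```

```text
[0.4855 0.246  0.4038] 24.9 0.0 [-0.3  0.5  0.3]
cup red [0.4874 0.2438] 951 [array([0.4874, 0.2438])]
coaster red [0.6067 0.1634] 274 [array([0.6067, 0.1634])]
cup green [ 0.6179 -0.1568] 2333 [array([ 0.6311, -0.1624]), array([ 0.6087, -0.164 ])]
```

>>> arm_command(plan=[{"dp": [1.5,1.5,35],"spin": 0},{"dp": [0,0,40],"spin": 0},{"dp": [0,0,40],"spin": 0},{"dp": [0,0,30],"spin": 0},{"dp": [0,0,10],"spin": 0}])

```text
clock: 25.55
position: [0.4877, 0.2403, 0.2456]
ee_rot: [1.0, -0.001, -0.002, 0.001]
ft_force: [-0.4, -0.3, -0.5]
grip_width: 1.0
grasp_force: 0.0
```

>>> arm_command(plan=[{"dp": [0,0,0],"spin": 0},{"dp": [0,0,0],"spin": 0},{"dp": [0,0,0],"spin": 0},{"dp": [0,0,0],"spin": 0},{"dp": [0,0,0],"spin": 0}], grip=1, newtons=40)

```text
clock: 26.05
position: [0.4883, 0.2429, 0.2501]
ee_rot: [1.0, -0.0, 0.001, -0.0]
ft_force: [0.4, 0.1, 8.1]
grip_width: 0.718
grasp_force: 44.3
```

>>> arm_command(plan=[{"dp": [0,0,-15],"spin": 0},{"dp": [0,0,-30],"spin": 0},{"dp": [0,0,-35],"spin": 0},{"dp": [15,10,-20],"spin": 0},{"dp": [30,20,0],"spin": 0}])

```text
clock: 26.55
position: [0.5319, 0.2153, 0.3536]
ee_rot: [1.0, 0.002, 0.003, -0.001]
ft_force: [0.3, 1.7, -2.1]
grip_width: 0.72
grasp_force: 44.6
```

>>> arm_command(plan=[{"dp": [30,20,0],"spin": 0},{"dp": [30,20,0],"spin": 0},{"dp": [15,8,0],"spin": 0},{"dp": [0,0,0],"spin": 0},{"dp": [0,0,0],"spin": 0}])

```text
clock: 27.05
position: [0.6073, 0.1651, 0.3492]
ee_rot: [1.0, 0.0, -0.0, -0.0]
ft_force: [-0.7, 1.1, -2.0]
grip_width: 0.713
grasp_force: 44.6
```

```bash
python3 snap.py 10
```

```text
[0.6073 0.1651 0.3492] 27.05 44.565380215644836 [-0.7  1.1 -2. ]
```

View pics/wrist10.png

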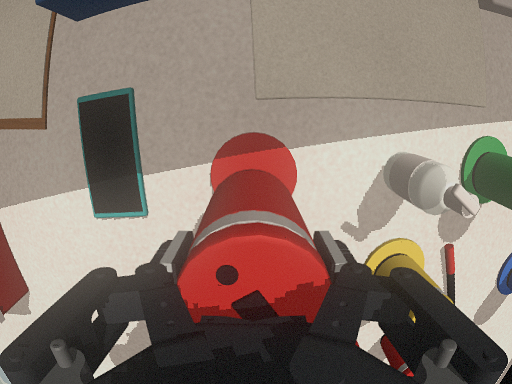

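Red cup over the red coaster (254,170), aligned. Lower and release, then rise and back off for a final check.

>>> arm_command(plan=[{"dp": [0,0,35],"spin": 0},{"dp": [0,0,35],"spin": 0},{"dp": [0,0,18],"spin": 0},{"dp": [0,0,6],"spin": 0},{"dp": [0,0,3],"spin": 0}])

```text
clock: 27.7
position: [0.6078, 0.1651, 0.2522]
ee_rot: [1.0, 0.0, 0.0, -0.0]
ft_force: [0.2, 0.5, -1.6]
grip_width: 0.714
grasp_force: 44.6
```

>>> arm_command(plan=[{"dp": [0,0,1],"spin": 0},{"dp": [0,0,1],"spin": 0},{"dp": [0,0,0.5],"spin": 0},{"dp": [0,0,0],"spin": 0}])

```text
clock: 28.1
position: [0.608, 0.1649, 0.2502]
ee_rot: [1.0, -0.0, 0.001, -0.0]
ft_force: [-0.4, -0.4, 1.4]
grip_width: 0.717
grasp_force: 44.8
```

>>> arm_command(plan=[{"dp": [0,0,0],"spin": 0},{"dp": [0,0,0],"spin": 0},{"dp": [0,0,0],"spin": 0},{"dp": [0,0,0],"spin": 0}], grip=-1)

```text
clock: 28.5
position: [0.6077, 0.1647, 0.2492]
ee_rot: [1.0, -0.0, 0.0, 0.0]
ft_force: [0.0, -0.3, 0.3]
grip_width: 1.0
grasp_force: 0.0
```

>>> arm_command(plan=[{"dp": [0,0,-20],"spin": 0},{"dp": [0,0,-40],"spin": 0},{"dp": [0,0,-45],"spin": 0},{"dp": [0,0,-45],"spin": 0},{"dp": [-25,40,0],"spin": 0}])

```text
clock: 29.0
position: [0.5837, 0.1306, 0.4063]
ee_rot: [1.0, 0.004, 0.005, -0.003]
ft_force: [0.2, 0.5, 0.4]
grip_width: 1.001
grasp_force: 0.0
```

>>> arm_command(plan=[{"dp": [-25,40,0],"spin": 0},{"dp": [-25,40,0],"spin": 0},{"dp": [-25,40,0],"spin": 0},{"dp": [-25,40,0],"spin": 0},{"dp": [0,0,0],"spin": 0}])

```text
clock: 29.5
position: [0.4804, -0.041, 0.3991]
ee_rot: [1.0, -0.004, -0.001, 0.002]
ft_force: [0.7, -0.6, 0.0]
grip_width: 1.001
grasp_force: 0.0
```

```bash
python3 snap.py 11
```

```text
[ 0.4804 -0.041   0.3991] 29.5 0.0 [ 0.7 -0.6  0. ]
```

View pics/wrist11.png

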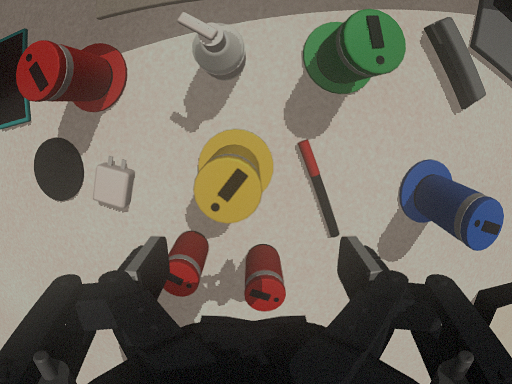

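View pics/side11.png

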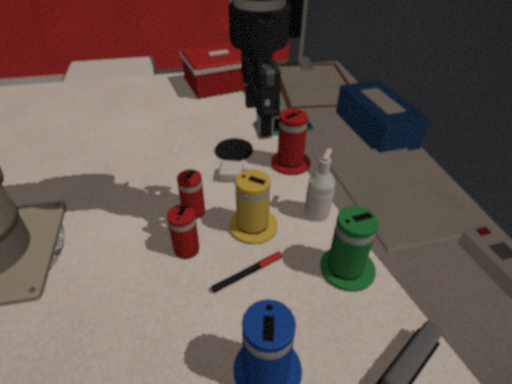

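Every cup stands upright and central on its own coaster: wrist view red (98,77), green (340,55), yellow (233,165), blue (430,190). The sanitizer is unmoved at (320,190) in the side view. Handing in.

```bash
python3 -c "
from workcell import manip; print(manip.hand_in())"
```

```text
the job is handed in; nothing more can be done
None
```

All four cups are upright and near the middle of their own coasters, the sanitizer bottle is where it was, and the job was handed in at about 30 s of the 128 s allowed.

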